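# Refill the feed hopper from the scuttle tote

## Robot

A 6-joint arm with a two-finger parallel gripper is mounted at the origin on the work surface. World frame = base frame: x ahead of the robot, y to its left, z up, the work surface at z = 0. Lengths are in m, angles in degrees, forces in N, time in s.
With the tool pointing down it reaches from about 0.25 to 0.725 m from the base axis. Payload 9.7 kg.
Tool frame: the origin (TCP) lies between the finger pads; the fingertips stand 19 mm ahead of it and the grasp point (between the pads) is the TCP; z points along the fingers, y is the line along which they close (so a half turn about z gives the same grasp; the last joint's range is limited). The gripper opens to 85 mm and grips with 20 to 120 N. Pads are 22 mm wide; open, the fingers measure 114 mm over their backs; the gripper's body (76 mm by 85 mm) begins 54 mm behind the grasp point. The pads swing forward as they close: fully open they stand 13 mm farther back than shut.
Start: joints at [67.093, 4.979, 10.078, 95.1, 0, 90], TCP at [0.214, 0.507, 0.25] pointing down, gripper open.
Joint ranges: [-179.16, 179.16], [-48.56, 103.87], [-65.8, 70.77], [-126.05, 130.52], [-82.76, 87.17], [-180, 180]. Speed limits (degrees/s): [127.2, 127.2, 147.25, 180, 180, 180].

## Interface

Orientations are given as [roll, pitch, yaw] about the fixed x, y, z axes, in that order (R = Rz(yaw) Ry(pitch) Rx(roll)).
In Python, from workcell import bot gives the robot as it stands. The module is installed in compiled form; this text tells all that it offers.
- The arm moves only by the shell command python3 -m crank 'ROWS' [OPENING] [FORCE]. ROWS is JSON, a list that holds one entry, the list of rows, each a list of 6 numbers: the shift along the world's x, y, z as a fraction of full scale, then the turn, a rotation vector about the world's x, y, z as a fraction of full scale. In form: [[[x, y, z, wx, wy, wz], ...]]. A call has 1 to 20 rows; each row shifts and turns the commanded pose from where the row before left it; what a row does not reach is not made up. Full scale, the value 1, is 20 mm for a shift and 0.12 rad for a turn. A row lasts 1/12 s, in which the tool goes at most 41.7 mm and 7.16 degrees, less where a joint would pass 70% of its speed; a pose out of reach is approached as far as the arm can. A call with a number of a shift or a turn outside -1 to 1 is refused whole. A call with a gripper value outside its range is refused whole. OPENING is the opening, from 0 (shut) to 1 (fully open), set as the call begins (- or left out, the last holds). The fingers move at their own pace and stop on an object; FORCE is the grip in N (left out, the last holds). Time passes only in rows, so rows that do not move let the fingers close. It gives the time, the measured TCP pose, the force, the opening and the grip force at its end, in the units of the state.
- bot.get_obs(): the state, without advancing time (a new reading comes with each control period).
- bot.camera(name): name is "scene" or "top" or "wrist"; returns the picture (384x512x3 uint8, red, green, blue); there is no depth.
- bot.camera_model(name): a dict with "vertical_fov" (degrees; the focal length in pixels is half the picture's height over the tangent of half this angle, whatever the lens; pixels are square), "cx", "cy" (the principal point, pixels), "R" (3x3) and "t" (3): a world point X has camera coordinates R X + t. Camera axes: x right, y down, z forward; pixel columns grow to the right and rows downward; lengths in m; the calibration is good to about 2 mm. A picture is of the moment at which its call begins: read the wrist's pose just before it. camera_model takes no time and is no camera call; for the wrist camera it gives the pose at the moment of the call.
- bot.job_done(): hands the job in; it is judged then, once.
The state is a dict: "time": time; "q": joint angles; "qd": joint speeds; "joint_efforts": joint torques, N m; "ee_pos": TCP position; "tcp_rot": TCP orientation; "wrist_force": force on the tool from outside, world axes, zero at the start; "torque": the same for the moment, N m; "opening": finger opening in m; "grasp_force": force on a finger pad.
Only numpy, scipy, OpenCV 4.12 (cv2) and the standard library are available. Lean on these libraries where they do the work, as an engineer would, in place of code of your own. Each camera call takes 0.05 s, during which the arm holds its last target. There are 200 camera calls.

## Task

Refill the feed hopper: set the tote of wheel hubs level on the hopper's tote rest with its nose over the pan and all hubs still in it, and let go of it. Then take it by the rear grip and tip it up over the edge of the rest until every hub has slid into the pan, lower the empty tote level onto the rest again and leave it there, without shifting the other things on the bench.

Things in the scene. Friction and masses are not known exactly. Their poses are not given: they have to be found in the camera images.
- tote: Open sheet-metal scuttle tote, about 0.4 kg, with six hubs of 34 g in it. Origin: middle of the underside of its flat floor; +x to its open nose, z up. Floor 130 mm long (x -65 to +65), 120 mm wide, sheet 3 mm; side and back walls 52 mm high. Arch handle across its balance point, rear grip behind the back wall. At the start it is on the bench, nose roughly away from the robot.
- handle (a point): Middle of the tote's fixed arch carrying handle: a round bar 12 mm in diameter along the tote's y, 105 mm clear between its uprights, its axis 114 mm above the tote's underside at tote x = 0, over the balance point of the tote, loaded or empty.
- rear_grip: Rear grip of the tote: black round sleeve 16 mm in diameter, 70 mm long, along the tote's y. Origin: its middle, at tote x = -108, z = +72 mm (43 mm behind the back wall, 20 mm above its top). It turns freely on its bar, so the tote swings about it: held by this grip alone the nose drops, and the gripper may stay pointing down while the tote is tipped.
- nose (a point): Middle of the edge of the tote's nose, at tote x = +115, z = +12 mm. The nose is open (no front wall, only sides 30 mm high): the floor simply rises at 12 degrees from x = +65 to this edge, so the hubs slide out when the tote is tipped about 50 degrees or more.
- hopper: Steel bench feed hopper, fixed. Origin: middle of its underside; +x runs from the tote rest (robot's side) to the open pan (far side), z up. Rest: flat shelf 130 mm above the bench, x -126 to +16 mm, between side guides at y = +-72 mm that stand 14 mm above it. Pan: inside x 16 to 178 mm, y +-85 mm; side and far walls end 171 mm above the bench; floor 58 mm (near) to 38 mm (far) above it.
- rest (a point): Where the tote's origin belongs on the rest: on the shelf's top, 130 mm above the bench, at hopper x = -50, y = 0; axes as the hopper's. With the tote there its nose reaches over the pan and the front end of its flat floor (tote x = +65) lies at the shelf's edge, on which it tips.
- pan (a point): Middle of the pan's opening at the shelf's height, 130 mm above the bench, hopper x = +97, y = 0; axes as the hopper's.
- hub0: One of six alike aluminium hexagon wheel hubs, loose in the tote: 30 mm across flats, 18 mm thick, with a round collar 22 mm in diameter on one side, 26 mm tall in all. Origin: its middle on its axis.
- hub1: One of six alike aluminium hexagon wheel hubs, loose in the tote: 30 mm across flats, 18 mm thick, with a round collar 22 mm in diameter on one side, 26 mm tall in all. Origin: its middle on its axis.
- hub2: One of six alike aluminium hexagon wheel hubs, loose in the tote: 30 mm across flats, 18 mm thick, with a round collar 22 mm in diameter on one side, 26 mm tall in all. Origin: its middle on its axis.
- hub3: One of six alike aluminium hexagon wheel hubs, loose in the tote: 30 mm across flats, 18 mm thick, with a round collar 22 mm in diameter on one side, 26 mm tall in all. Origin: its middle on its axis.
- hub4: One of six alike aluminium hexagon wheel hubs, loose in the tote: 30 mm across flats, 18 mm thick, with a round collar 22 mm in diameter on one side, 26 mm tall in all. Origin: its middle on its axis.
- hub5: One of six alike aluminium hexagon wheel hubs, loose in the tote: 30 mm across flats, 18 mm thick, with a round collar 22 mm in diameter on one side, 26 mm tall in all. Origin: its middle on its axis.
- multimeter: Bystander, loose on the bench: black hand-held multimeter 150 x 76 x 34 mm. Origin: its underside.
- solder_reel: Bystander, loose on the bench: grey reel, 56 mm across, 42 mm tall. Origin: its underside.
- screwdriver: Bystander, loose on the bench: screwdriver lying flat. Origin: its underside.
- jar: Bystander, loose on the bench: small glass jar with a steel lid, 60 mm across, 75 mm tall. Origin: its underside.
- carton: Bystander, loose on the bench: small cardboard box 100 x 75 x 55 mm. Origin: its underside.

How it is judged:
By the outcome, as a careful person would: the job done as asked, in the order asked, and still so for the second after the job is handed in, with the robot touching nothing.
It also fails if it takes over 67 s, if anything falls off the work surface, if the arm or the gripper's body presses on something with over 40 N, if the wrist force passes 120 N, or if a joint passes its speed limit or range.

## Working session

There is one attempt and no reset: what is moved stays moved. The work goes in short steps, Python scripts to look and compute and a shell command to move; the robot and the scene stay as the last step left them, time stands still between calls to the robot, and variables do not carry over. Pictures are saved under pics/ and viewed, at most 10 in all, crops included, and the job is handed in when it is done.

```bash
mkdir -p pics; python3 - <<'E'
from workcell import bot
import cv2,json
for n in("top","scene"):
    im=bot.camera(n); cv2.imwrite(f"pics/{n}0.png",im[:,:,::-1])
    m=bot.camera_model(n); print(n,m)
o=bot.get_obs();print(o)
E
```

```text
top {'vertical_fov': 47.00523832754046, 'cx': 254.72938713295216, 'cy': 191.16449793783733, 'R': array([[ 0.02742763, -0.99955218, -0.01196506],
       [-0.99423192, -0.0260362 , -0.10404332],
       [ 0.10368521,  0.01474971, -0.99450079]]), 't': array([-1.04447517e-05,  6.07304087e-01,  1.36477955e+00])}
scene {'vertical_fov': 53.812854614251, 'cx': 253.12528747126208, 'cy': 186.5999916439789, 'R': array([[ 0.10186447,  0.99475922,  0.00881584],
       [ 0.81502194, -0.07837128, -0.57410554],
       [-0.57040587,  0.06566606, -0.81873385]]), 't': array([-0.09065748, -0.42681462,  1.48518092])}
{'time': 0.1, 'q': array([ 6.70930571e+01,  5.00859440e+00,  1.00361214e+01,  9.51010227e+01,
       -1.90704157e-04,  9.00013663e+01]), 'qd': array([-0.0153769 , -0.05879941,  0.16765637,  0.07716664, -0.0683028 ,
       -0.06311117]), 'joint_efforts': array([ 2.09909267e-04, -5.21562123e+01,  4.65653014e+01,  1.59375183e-02,
        1.56055171e-05,  3.03013913e-06]), 'ee_pos': array([0.21399904, 0.50643319, 0.24962204]), 'tcp_rot': array([-1.79926504e+02,  1.92456635e-04,  1.57091691e+02]), 'wrist_force': array([-0.5566603 , -0.20547773,  0.07235492]), 'torque': array([ 0.03050182, -0.02543334, -0.02971685]), 'grasp_force': 0.0, 'opening': 0.08530372643816819}
```

View pics/top0.png

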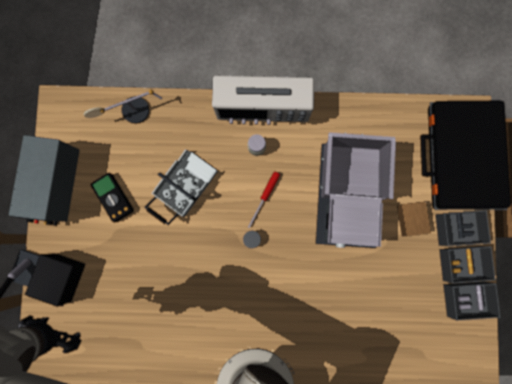

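View pics/scene0.png

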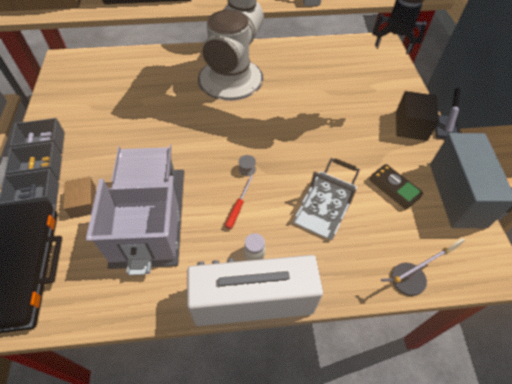

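The top view shows the tote at about (185,185) with its nose up-right, and the hopper at about (357,190) with its rest at the lower half. Next I'll enlarge both.

```bash
python3 - <<'E'
import cv2,numpy as np
t=cv2.imread("pics/top0.png")
a=cv2.resize(t[140:230,140:230],None,fx=4.4,fy=4.4,interpolation=cv2.INTER_CUBIC)
b=cv2.resize(t[125:250,315:405],None,fx=4.4,fy=4.4,interpolation=cv2.INTER_CUBIC)
c=np.zeros((550,800,3),np.uint8);c[:a.shape[0],:396]=a;c[:550,400:796]=b
for k in range(0,90,10):
  for o in(0,400): cv2.line(c,(int(o+k*4.4),0),(int(o+k*4.4),6),(0,0,255),1)
for k in range(0,125,10):
  for o in(0,400): cv2.line(c,(o,int(k*4.4)),(o+6,int(k*4.4)),(0,0,255),1)
cv2.imwrite("pics/crop1.png",c)
s=cv2.imread("pics/scene0.png")
cv2.imwrite("pics/crop2.png",cv2.resize(s[140:285,80:370],None,fx=2.75,fy=2.75,interpolation=cv2.INTER_CUBIC))
E
```

```text
(no output)
```

View pics/crop1.png

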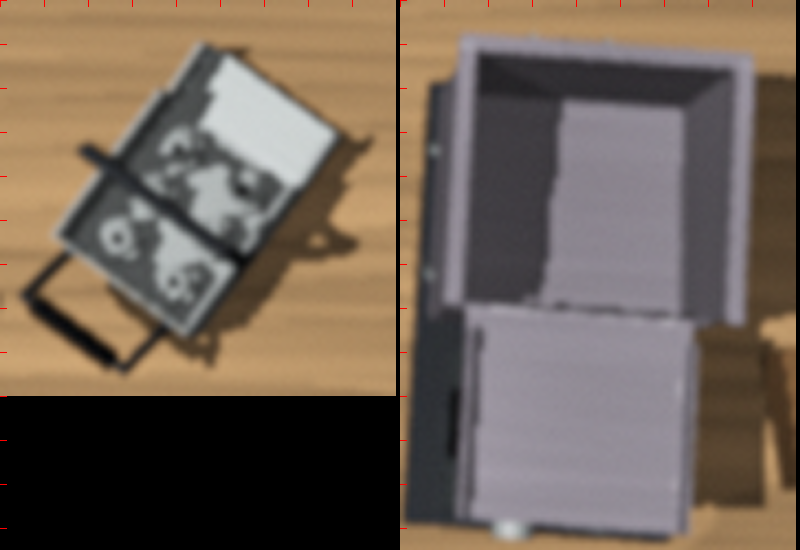

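View pics/crop2.png

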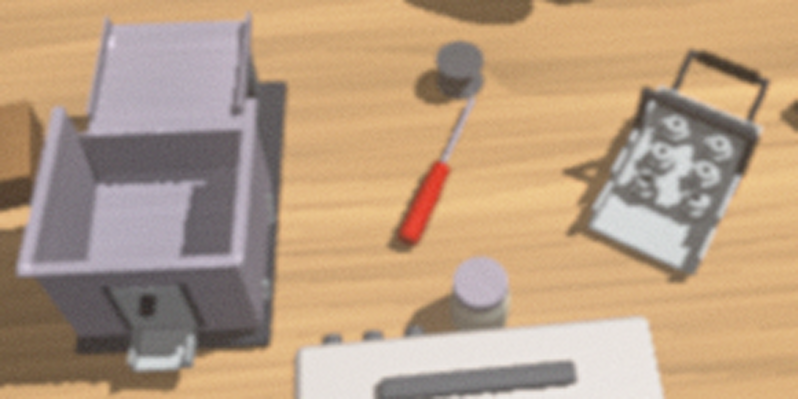

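The enlarged crops give tote handle ends (85,150) and (243,260), the sleeve at (32,300)–(115,362), plus wall, nose and hopper corners. I'll fit the poses from these.

```bash
cat > h.py <<'E'
import numpy as np
from workcell import bot
def proj(n,X):
    m=bot.camera_model(n); f=192/np.tan(np.radians(m["vertical_fov"])/2)
    p=np.asarray(X)@np.array(m["R"]).T+m["t"]
    return np.c_[f*p[:,0]/p[:,2]+m["cx"],f*p[:,1]/p[:,2]+m["cy"]]
def place(p,P):
    c,s=np.cos(p[2]),np.sin(p[2]); P=np.asarray(P,float)
    return np.c_[p[0]+c*P[:,0]-s*P[:,1],p[1]+s*P[:,0]+c*P[:,1],P[:,2]+(p[3] if len(p)>3 else 0)]
E
cat > fit.py <<'E'
from h import *
from scipy.optimize import least_squares
T=lambda X,Y,ox=140,oy=140,s=4.4,x0=0:((X-x0+.5)/s-.5+ox,(Y+.5)/s-.5+oy)
A=lambda X,Y:T(X,Y); B=lambda X,Y:T(X,Y,315,125,4.4,400); S=lambda X,Y:T(X,Y,80,140,2.75)
tote=[("top",(0,0,.114),A(164,205)),("top",(-.108,0,.072),A(74,331)),("top",(-.108,.035,.072),A(32,303)),("top",(-.108,-.035,.072),A(115,360)),
("top",(-.065,.06,.052),A(60,235)),("top",(-.065,-.06,.052),A(192,333)),("top",(.115,.06,.03),A(203,43)),("top",(.115,-.06,.03),A(343,137)),
("scene",(-.108,0,.072),S(735,67)),("scene",(-.065,-.06,.052),S(648,92)),("scene",(-.065,.06,.052),S(757,128)),("scene",(.115,-.06,.012),S(590,225)),("scene",(.115,.06,.012),S(692,272))]
hop=[("top",(.178,.085,.171),B(478,55)),("top",(.178,-.085,.171),B(738,70)),("top",(-.126,.072,.13),B(472,518)),("top",(-.126,-.072,.13),B(688,531)),
("top",(.016,.072,.13),B(470,303)),("top",(.016,-.072,.13),B(696,320)),
("scene",(.178,-.085,.171),S(28,264)),("scene",(.178,.085,.171),S(236,258)),("scene",(-.126,-.072,.14),S(110,20)),("scene",(-.126,.072,.14),S(250,18))]
for name,L,g in(("tote",tote,(.5,.18,-.5)),("hopper",hop,(.5,-.25,0))):
    def f(p):return np.concatenate([(proj(n,place(p,[P]))[0]-q) for n,P,q in L])
    r=least_squares(f,g,loss="soft_l1"); 
    print(name,r.x[:2].round(4),np.degrees(r.x[2]).round(2)); print(f(r.x).reshape(-1,2).round(1).tolist())
    for k,P in {"tote":dict(handle=(0,0,.114),grip=(-.108,0,.072)),"hopper":dict(rest=(-.05,0,.13))}[name].items(): print(k,place(r.x,[P]).round(4))
E
python3 fit.py
```

```text
tote [0.61  0.252] -34.32
[[-1.4, -0.9], [0.5, 0.5], [1.0, 0.1], [0.3, 0.6], [-1.8, 0.2], [-1.1, 0.4], [1.4, -0.8], [-0.4, -0.5], [-3.6, 0.1], [3.3, -2.7], [0.9, -0.4], [-1.7, 0.3], [-0.3, 1.0]]
handle [[0.61  0.252 0.114]]
grip [[0.5208 0.3129 0.072 ]]
hopper [ 0.5766 -0.2809] -2.54
[[-0.3, -1.2], [-0.1, -0.6], [-2.4, -0.2], [-1.6, 0.5], [0.7, 0.0], [-1.4, -0.4], [0.3, 0.1], [-2.7, -1.1], [-1.4, -0.3], [-2.0, -1.4]]
rest [[ 0.5267 -0.2787  0.13  ]]
```

Fit residuals are 1–3 px, about 3–9 mm, so I'll refine with the wrist camera. I'm moving above the handle now.

```bash
python3 -m crank '[[[0.5,-0.32,0.05,0,0,-0.4],[0.9,-0.6,0.05,0,0,-0.74],[1,-0.65,0.05,0,0,-0.8],[1,-0.65,0.05,0,0,-0.8],[1,-0.65,0.1,0,0,-0.8],[1,-0.65,0.1,0,0,-0.8],[1,-0.65,0.1,0,0,-0.8],[1,-0.65,0.1,0,0,-0.8],[1,-0.65,0.1,0,0,-0.8],[1,-0.65,0.1,0,0,-0.8],[1,-0.65,0.1,0,0,-0.8],[1,-0.65,0.1,0,0,-0.8],[1,-0.65,0.1,0,0,-0.8],[1,-0.65,0.1,0,0,-0.8],[1,-0.65,0.1,0,0,-0.8],[1,-0.65,0.1,0,0,-0.8],[1,-0.65,0.1,0,0,-0.8],[1,-0.65,0.1,0,0,-0.8],[1,-0.65,0,0,0,-0.8],[0.9,-0.5,0,0,0,-0.8]]]' 1 60
python3 -m crank '[[[0.5,-0.2,0,0,0,-0.0],[0,0,0,0,0,0],[0,0,0,0,0,0]]]'
python3 - <<'E'
from workcell import bot
import cv2,numpy as np
o=bot.get_obs(); m=bot.camera_model("wrist"); im=bot.camera("wrist")
cv2.imwrite("pics/w1.png",cv2.resize(im[:,:,::-1],(800,600),interpolation=cv2.INTER_CUBIC))
print(o["time"],o["ee_pos"],o["tcp_rot"],o["q"]); print(m); np.save("w1.npy",m,allow_pickle=True)
E
```

```text
time: 1.77
ee_pos: [0.6012, 0.2561, 0.2819]
tcp_rot: [-180.0, 0.0, 49.9]
wrist_force: [0.5, -0.3, -0.1]
opening: 0.0855
grasp_force: 0.0
time: 2.02
ee_pos: [0.6102, 0.253, 0.2814]
tcp_rot: [-180.0, 0.1, 50.2]
wrist_force: [-1.1, 0.1, -0.1]
opening: 0.0852
grasp_force: 0.0
2.0167 [0.61015771 0.25301397 0.28139481] [-1.79953243e+02  7.08731143e-02  5.02395416e+01] [2.25189165e+01 2.25893252e+01 3.46635959e+01 1.02158759e+02
 8.42287516e-03 1.52279398e+02]
{'vertical_fov': 71.75412576465341, 'cx': 256.367230118527, 'cy': 193.1468451824453, 'R': array([[ 0.76917954, -0.63903019, -0.00180428],
       [-0.61008169, -0.73516955,  0.29550984],
       [-0.19016616, -0.22619937, -0.95533799]]), 't': array([-0.3071543 ,  0.51119343,  0.58297762])}
```

View pics/w1.png

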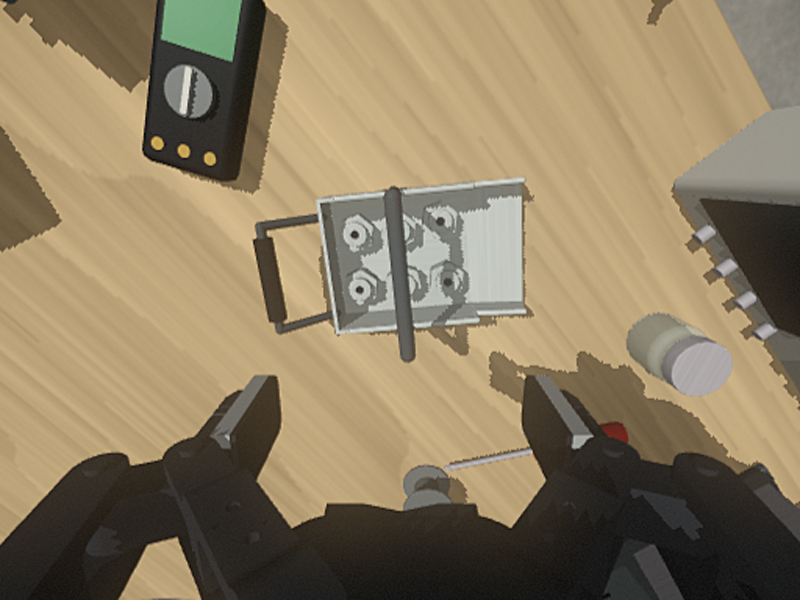

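The wrist view shows the handle bar running (393,190)–(407,357), sleeve (262,240)–(278,320), back-wall corners (318,200) and (338,334), and nose corners near (524,181) and (527,312). Refitting from these.

```bash
cat > fit2.py <<'E'
from h import *
from scipy.optimize import least_squares
W=lambda X,Y:((X+.5)/1.5625-.5,(Y+.5)/1.5625-.5)
L=[((0,1,.114),W(394,193)),((0,-1,.114),W(407,355)),((-.108,.035,.072),W(262,239)),((-.108,-.035,.072),W(278,321)),
((-.065,.06,.052),W(318,200)),((-.065,-.06,.052),W(338,334)),((.115,.06,.03),W(524,180)),((.115,-.06,.03),W(526,313))]
def pts(p): return np.array([(P[0],P[1]*p[3],P[2]) if abs(P[1])==1 else P for P,_ in L])
f=lambda p:(proj("wrist",place(p[:3],pts(p)))-np.array([q for _,q in L])).ravel()
r=least_squares(f,(.61,.252,-.6,.057),loss="soft_l1",x_scale=.1)
print(r.x.round(4),np.degrees(r.x[2]),f(r.x).reshape(-1,2).round(1).tolist())
print(bot.get_obs()["ee_pos"])
E
python3 fit2.py
```

```text
[ 0.6102  0.2547 -0.6051  0.0611] -34.669839971406475 [[-0.8, 1.3], [0.4, 2.3], [0.7, -0.6], [0.2, -0.8], [-1.0, -0.0], [-1.5, 0.2], [1.7, -0.1], [0.3, -1.6]]
[0.60967084 0.25341748 0.28182405]
```

```bash
python3 -m crank '[[[0.02,0.04,-0.5,0,0,0.37],[0,0.04,-1,0,0,0.37],[0,0,-1,0,0,0],[0,0,-1,0,0,0],[0,0,-1,0,0,0],[0,0,-1,0,0,0],[0,0,-1,0,0,0],[0,0,-1,0,0,0],[0,0,-0.65,0,0,0],[0,0,-0.25,0,0,0],[0,0,0,0,0,0],[0,0,0,0,0,0]]]' 1 80
python3 -m crank '[[[0,0,0,0,0,0],[0,0,0,0,0,0],[0,0,0,0,0,0],[0,0,0,0,0,0],[0,0,0,0,0,0],[0,0,0,0,0,0],[0,0,0,0,0,0],[0,0,0,0,0,0]]]' 0 80
python3 -m crank '[[[0,0,0.1,0,0,0],[0,0,0.2,0,0,0],[0,0,0.3,0,0,0],[0,0,0.4,0,0,0],[0,0,0.3,0,0,0],[0,0,0.1,0,0,0],[0,0,0,0,0,0],[0,0,0,0,0,0]]]'
```

```text
time: 3.07
ee_pos: [0.6104, 0.2552, 0.1153]
tcp_rot: [180.0, -0.0, 55.4]
wrist_force: [-0.5, -0.2, 0.3]
opening: 0.0854
grasp_force: 0.0
time: 3.73
ee_pos: [0.6107, 0.2548, 0.1146]
tcp_rot: [180.0, -0.0, 55.3]
wrist_force: [0.4, -0.3, 3.2]
opening: 0.0093
grasp_force: 78.0
time: 4.4
ee_pos: [0.6105, 0.2549, 0.1424]
tcp_rot: [180.0, -0.0, 55.3]
wrist_force: [-0.6, 0.2, -7.1]
opening: 0.0098
grasp_force: 77.9
```

```bash
python3 -m crank '[[[0,0,0.2,0,0,0],[0,0,0.4,0,0,0],[0,0,0.6,0,0,0],[0,0,0.8,0,0,0],[0,0,0.9,0,0,0],[0,0,0.9,0,0,0],[0,0,0.9,0,0,0],[0,0,0.9,0,0,0],[0,0,0.9,0,0,0],[0,0,0.8,0,0,0],[0,0,0.8,0,0,0],[0,0,0.6,0,0,0],[0,0,0.4,0,0,0],[0,0,0.2,0,0,0],[0,0,0,0,0,0],[0,0,0,0,0,0]]]'
python3 -m crank '[[[-0.01,-0.1,0,0,0,0.0],[-0.03,-0.2,0,0,0,0.05],[-0.05,-0.3,0,0,0,0.1],[-0.06,-0.4,0,0,0,0.1],[-0.08,-0.5,0,0,0,0.1],[-0.1,-0.6,0,0,0,0.12],[-0.1,-0.6,0,0,0,0.12],[-0.1,-0.6,0,0,0,0.12],[-0.1,-0.6,0,0,0,0.12],[-0.1,-0.6,0,0,0,0.12],[-0.1,-0.6,0,0,0,0.12],[-0.1,-0.6,0,0,0,0.12],[-0.1,-0.6,0,0,0,0.12],[-0.1,-0.6,0,0,0,0.12],[-0.1,-0.6,0,0,0,0.12],[-0.1,-0.6,0,0,0,0.12],[-0.1,-0.6,0,0,0,0.12],[-0.1,-0.6,0,0,0,0.12],[-0.1,-0.6,0,0,0,0.12],[-0.1,-0.6,0,0,0,0.12]]]'
```

```text
time: 5.73
ee_pos: [0.6106, 0.2548, 0.3285]
tcp_rot: [180.0, -0.0, 55.3]
wrist_force: [1.1, 0.1, -5.8]
opening: 0.0095
grasp_force: 78.0
time: 7.4
ee_pos: [0.5752, 0.0435, 0.3284]
tcp_rot: [180.0, 0.0, 70.2]
wrist_force: [-0.1, -0.7, -5.7]
opening: 0.0091
grasp_force: 78.0
```

```bash
python3 -m crank '[[[-0.1,-0.6,0,0,0,0.12],[-0.1,-0.6,0,0,0,0.12],[-0.1,-0.6,0,0,0,0.12],[-0.1,-0.6,0,0,0,0.12],[-0.1,-0.6,0,0,0,0.12],[-0.1,-0.6,0,0,0,0.12],[-0.1,-0.6,0,0,0,0.12],[-0.1,-0.6,0,0,0,0.12],[-0.1,-0.6,0,0,0,0.12],[-0.1,-0.6,0,0,0,0.12],[-0.1,-0.6,0,0,0,0.1],[-0.1,-0.6,0,0,0,0.1],[-0.1,-0.6,0,0,0,0.1],[-0.1,-0.6,0,0,0,0.1],[-0.1,-0.6,0,0,0,0.1],[-0.1,-0.6,0,0,0,0.1],[-0.1,-0.6,0,0,0,0.1],[-0.1,-0.6,0,0,0,0.1],[-0.1,-0.6,0,0,0,0.1],[-0.1,-0.6,0,0,0,0.1]]]'
python3 -m crank '[[[-0.1,-0.6,0,0,0,0.1],[-0.1,-0.6,0,0,0,0.1],[-0.1,-0.6,0,0,0,0.1],[-0.05,-0.6,0,0,0,0.0],[-0.05,-0.5,0,0,0,0],[-0.02,-0.4,0,0,0,0],[0,-0.3,0,0,0,0],[0,-0.2,0,0,0,0],[0,-0.2,0,0,0,0],[0,-0.1,0,0,0,0],[0,0,0,0,0,0],[0,0,0,0,0,0]]]'
python3 - <<'E'
from workcell import bot
import cv2,numpy as np
o=bot.get_obs(); im=bot.camera("wrist"); t=bot.camera("top")
cv2.imwrite("pics/w2.png",cv2.resize(im[:,:,::-1],(800,600),interpolation=cv2.INTER_CUBIC))
cv2.imwrite("pics/t2.png",t[:,:,::-1])
print(o["time"],o["ee_pos"],o["tcp_rot"],o["q"])
E
```

```text
time: 9.07
ee_pos: [0.5349, -0.1962, 0.3284]
tcp_rot: [180.0, 0.0, 85.3]
wrist_force: [0.3, 0.5, -5.9]
opening: 0.0096
grasp_force: 78.0
time: 10.07
ee_pos: [0.5276, -0.277, 0.3282]
tcp_rot: [-180.0, -0.0, 87.3]
wrist_force: [0.1, 1.0, -6.5]
opening: 0.0097
grasp_force: 78.0
10.0667 [ 0.52757162 -0.27696131  0.32823649] [-1.79995520e+02 -1.29447261e-02  8.73164983e+01] [-2.77026897e+01  1.44820026e+01  2.97897972e+01  1.05317329e+02
  9.83519262e-03  6.49808107e+01]
```

View pics/w2.png

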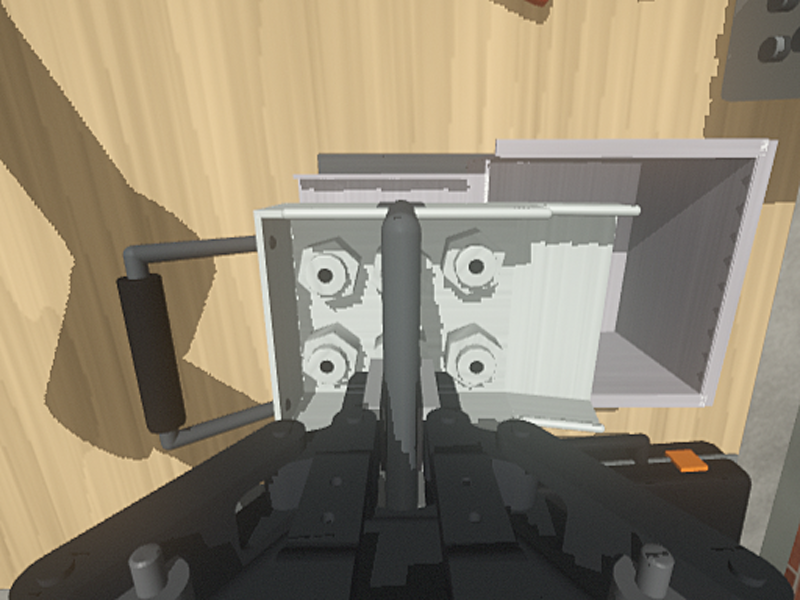

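All six hubs sit in the tote (two are under the handle). Hopper points visible are the inner far rim corners (755,158) and (702,393), the left wall's near end (497,158), and the guide start (297,177). I'll fit the hopper and the held tote's pitch.

```bash
cat > fit3.py <<'E'
from h import *
from scipy.optimize import least_squares
W=lambda X,Y:((X+.5)/1.5625-.5,(Y+.5)/1.5625-.5)
L=[((.178,.085,.171),W(755,158)),((.178,-.085,.171),W(702,393)),((.016,.085,.171),W(497,158)),((-.126,.072,.144),W(297,179))]
P=[a for a,_ in L];Q=np.array([b for _,b in L])
f=lambda p:(proj("wrist",place(p,P))-Q).ravel()
r=least_squares(f,(.577,-.28,-.04),loss="soft_l1",x_scale=.1)
print("hopper",r.x[:2].round(4),np.degrees(r.x[2]),f(r.x).reshape(-1,2).round(1).tolist(),"rest",place(r.x,[(-.05,0,.13)]).round(4))
L2=[((-.108,.035,.072),W(135,277)),((-.108,-.035,.072),W(165,433)),((-.065,.06,.052),W(256,211)),((.115,.06,.03),W(639,210)),((.115,-.06,.03),W(602,430))]
P2=np.array([a for a,_ in L2])-[0,0,.114];Q2=np.array([b for _,b in L2])
def tp(p):
    c,s=np.cos(p[3]),np.sin(p[3]); R=np.array([[c,0,s],[0,1,0],[-s,0,c]])
    return place([p[0],p[1],p[2],p[4]],P2@R.T)
g=lambda p:(proj("wrist",tp(p))-Q2).ravel()
s=least_squares(g,(.5275,-.277,-.045,0,.328),x_scale=.1)
print("tote",s.x.round(4),np.degrees(s.x[2:4]).round(2),g(s.x).reshape(-1,2).round(1).tolist())
E
python3 fit3.py
```

```text
hopper [ 0.5776 -0.2784] -2.3781804179648374 [[0.5, -0.7], [-0.9, 0.3], [3.6, 0.1], [-2.3, 0.5]] rest [[ 0.5277 -0.2763  0.13  ]]
tote [ 0.5311 -0.2774 -0.0602  0.0199  0.3322] [-3.45  1.14] [[0.4, 1.1], [-1.4, -1.2], [-0.5, 0.4], [1.3, 1.6], [0.3, -2.6]]
```

```bash
python3 -m crank '[[[0,0.02,-0.1,0,0,0],[0,0.02,-0.2,0,0,0],[0,0,-0.3,0,0,0],[0,0,-0.4,0,0,0],[0,0,-0.4,0,0,0],[0,0,-0.4,0,0,0],[0,0,-0.4,0,0,0],[0,0,-0.4,0,0,0],[0,0,-0.4,0,0,0],[0,0,-0.3,0,0,0],[0,0,-0.2,0,0,0],[0,0,-0.2,0,0,0],[0,0,-0.1,0,0,0],[0,0,-0.1,0,0,0],[0,0,-0.1,0,0,0],[0,0,0,0,0,0],[0,0,0,0,0,0]]]'
python3 -m crank '[[[0,0,-0.06,0,0,0],[0,0,-0.06,0,0,0],[0,0,0,0,0,0],[0,0,0,0,0,0]]]'
```

```text
time: 11.58
ee_pos: [0.5275, -0.2764, 0.2484]
tcp_rot: [180.0, 0.0, 87.3]
wrist_force: [-0.1, 0.4, -5.4]
opening: 0.0095
grasp_force: 78.1
time: 11.92
ee_pos: [0.5274, -0.2763, 0.2458]
tcp_rot: [-180.0, -0.0, 87.3]
wrist_force: [0.5, 0.2, -6.3]
opening: 0.0094
grasp_force: 78.1
```

```bash
python3 -m crank '[[[0,0,-0.06,0,0,0],[0,0,0,0,0,0],[0,0,0,0,0,0]]]'
python3 -m crank '[[[0,0,-0.06,0,0,0],[0,0,0,0,0,0],[0,0,0,0,0,0]]]'
```

```text
time: 12.17
ee_pos: [0.5275, -0.2764, 0.2447]
tcp_rot: [180.0, -0.0, 87.3]
wrist_force: [0.6, 0.1, -5.7]
opening: 0.0091
grasp_force: 78.1
time: 12.42
ee_pos: [0.5275, -0.2764, 0.2446]
tcp_rot: [179.9, 0.0, 87.3]
wrist_force: [-2.7, 1.1, 3.5]
opening: 0.0096
grasp_force: 78.9
```

```bash
python3 -m crank '[[[0,0,0,0,0,0],[0,0,0,0,0,0],[0,0,0,0,0,0],[0,0,0,0,0,0],[0,0,0,0,0,0],[0,0,0,0,0,0],[0,0,0,0,0,0]]]' 0.7
python3 -m crank '[[[0,0,0.3,0,0,0],[0,0,0.7,0,0,0],[0,0,1,0,0,0],[0,0,1,0,0,0],[-0.4,0.02,1,0,0,0],[-0.8,0.04,0.3,0,0,0],[-0.9,0.04,0,0,0,0],[-0.9,0.04,0,0,0,0],[-0.9,0.04,0,0,0,0],[-0.8,0.02,0,0,0,0],[-0.5,0.02,0,0,0,0],[-0.2,0,0,0,0,0],[0,0,0,0,0,0],[0,0,0,0,0,0]]]'
python3 - <<'E'
from workcell import bot
import cv2,numpy as np
o=bot.get_obs(); im=bot.camera("wrist"); t=bot.camera("scene")
c=np.zeros((600,800,3),np.uint8)
c[:384,:512]=im[:,:,::-1]; 
s=t[130:260,80:220,::-1]; s=cv2.resize(s,None,fx=2.0,fy=2.0,interpolation=cv2.INTER_CUBIC); c[:260,516:796]=s
cv2.imwrite("pics/w3.png",c)
print(o["time"],o["ee_pos"],o["tcp_rot"],o["q"])
E
```

```text
time: 13.0
ee_pos: [0.5275, -0.2764, 0.2434]
tcp_rot: [-180.0, 0.0, 87.3]
wrist_force: [-0.7, -0.8, 0.0]
opening: 0.0598
grasp_force: 0.0
time: 14.17
ee_pos: [0.4199, -0.2721, 0.3296]
tcp_rot: [180.0, 0.0, 87.3]
wrist_force: [0.0, -0.0, 0.9]
opening: 0.0598
grasp_force: 0.0
14.1667 [ 0.4198654  -0.27209303  0.32959608] [1.79974957e+02 8.74035430e-03 8.72967948e+01] [-3.29478751e+01  7.16016433e-01  1.46340379e+01  1.03891985e+02
  5.06314862e-03  5.97553293e+01]
```

View pics/w3.png

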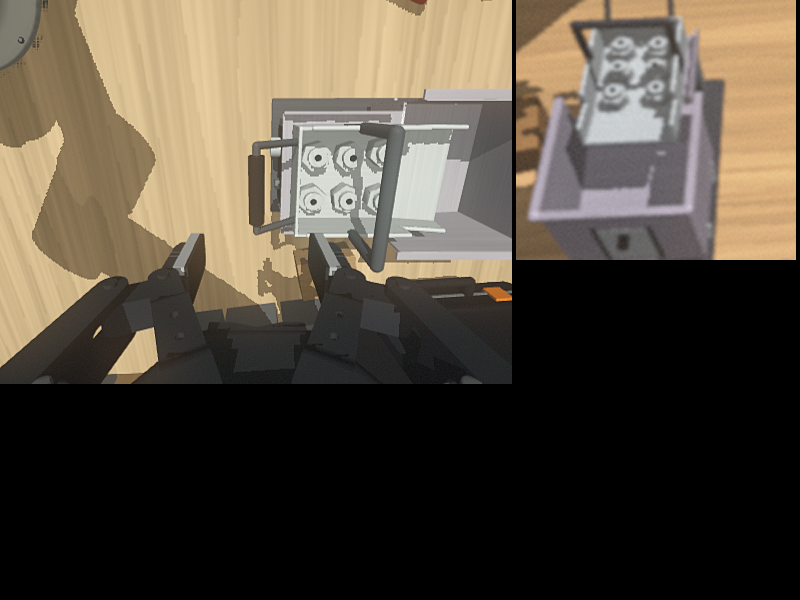

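The tote stands level between the guides with six hubs inside. The sleeve is at (256,156)–(257,225), the wall corners at (297,127) and (295,236), and the handle at (398,131)–(377,268). I'll fit its pose.

```bash
cat > fit4.py <<'E'
from h import *
from scipy.optimize import least_squares
L=[((-.108,.035,.072),(256,156)),((-.108,-.035,.072),(256.5,225)),((-.065,.06,.052),(297,127)),((-.065,-.06,.052),(295,236)),((.115,.06,.03),(468,126)),((0,.0585,.114),(397,131)),((0,-.0585,.114),(377,266))]
P=[a for a,_ in L];Q=np.array([b for _,b in L])
f=lambda p:(proj("wrist",place([*p,.13],P))-Q).ravel()
r=least_squares(f,(.5275,-.2764,-.04),loss="soft_l1",x_scale=.1)
print(r.x.round(4),np.degrees(r.x[2]),f(r.x).reshape(-1,2).round(1).tolist(),"grip",place([*r.x,.13],[(-.108,0,.072)]).round(4))
H=[((-.126,.072,.144),(283,113)),((.016,.085,.171),(424,95))]
E
python3 fit4.py
```

```text
[ 0.5287 -0.2756 -0.0403] -2.3117059850302244 [[0.4, -0.4], [0.3, -1.4], [2.6, 0.0], [0.1, 0.7], [-3.3, -1.1], [-0.7, 2.0], [-0.0, -0.1]] grip [[ 0.4208 -0.2712  0.202 ]]
```

```bash
python3 -m crank '[[[0.05,0.04,-0.2,0,0,0],[0,0,-0.5,0,0,0],[0,0,-0.8,0,0,0],[0,0,-0.8,0,0,0],[0,0,-0.8,0,0,0],[0,0,-0.8,0,0,0],[0,0,-0.8,0,0,0],[0,0,-0.7,0,0,0],[0,0,-0.5,0,0,0],[0,0,-0.3,0,0,0],[0,0,-0.18,0,0,0],[0,0,0,0,0,0],[0,0,0,0,0,0]]]' 0.45
python3 -m crank '[[[0,0,0,0,0,0],[0,0,0,0,0,0],[0,0,0,0,0,0],[0,0,0,0,0,0],[0,0,0,0,0,0],[0,0,0,0,0,0]]]' 0 70
```

```text
time: 15.35
ee_pos: [0.4207, -0.2712, 0.2024]
tcp_rot: [180.0, 0.0, 87.3]
wrist_force: [-0.2, 0.1, -0.8]
opening: 0.0386
grasp_force: 0.0
time: 15.85
ee_pos: [0.4207, -0.2713, 0.2026]
tcp_rot: [179.9, 0.0, 87.3]
wrist_force: [-1.7, -0.2, 6.2]
opening: 0.0141
grasp_force: 68.4
```

```bash
cat > arc.py <<'E'
import numpy as np
def table(th):
    t=np.radians(th); A,B=.173,.072
    x=-A*np.cos(t)+B*np.sin(t); z=A*np.sin(t)+B*np.cos(t)
    c=np.round(np.c_[x*.99914,x*-.0415,z]/.02,2); d=np.diff(c,axis=0).round(2)
    for a,r in zip(th[1:],d): print(a,r.tolist())
table([0,.7,2]+list(range(4,56,3))+[54,56,58,60,61])
E
python3 arc.py
```

```text
0.7 [0.04, 0.0, 0.11]
2 [0.09, -0.01, 0.19]
4 [0.14, 0.0, 0.29]
7 [0.23, -0.01, 0.44]
10 [0.25, -0.01, 0.42]
13 [0.28, -0.01, 0.4]
16 [0.29, -0.02, 0.39]
19 [0.32, -0.01, 0.38]
22 [0.33, -0.01, 0.36]
25 [0.36, -0.02, 0.34]
28 [0.37, -0.01, 0.32]
31 [0.38, -0.02, 0.3]
34 [0.41, -0.02, 0.28]
37 [0.41, -0.01, 0.26]
40 [0.43, -0.02, 0.24]
43 [0.44, -0.02, 0.21]
46 [0.45, -0.02, 0.19]
49 [0.46, -0.02, 0.17]
52 [0.47, -0.02, 0.14]
55 [0.48, -0.02, 0.12]
54 [-0.16, 0.01, -0.04]
56 [0.32, -0.01, 0.07]
58 [0.32, -0.02, 0.06]
60 [0.32, -0.01, 0.05]
61 [0.17, -0.01, 0.02]
```

```bash
python3 -m crank '[[[0.04,0,0.11,0,0,0],[0.09,-0.01,0.19,0,0,0],[0.14,0,0.29,0,0,0],[0.23,-0.01,0.44,0,0,0],[0.25,-0.01,0.42,0,0,0],[0.28,-0.01,0.4,0,0,0],[0.29,-0.02,0.39,0,0,0],[0.32,-0.01,0.38,0,0,0],[0.33,-0.01,0.36,0,0,0],[0.36,-0.02,0.34,0,0,0],[0.37,-0.01,0.32,0,0,0],[0.38,-0.02,0.3,0,0,0]]]'
python3 -m crank '[[[0.41,-0.02,0.28,0,0,0],[0.41,-0.01,0.26,0,0,0],[0.43,-0.02,0.24,0,0,0],[0.44,-0.02,0.21,0,0,0],[0.45,-0.02,0.19,0,0,0],[0.46,-0.02,0.17,0,0,0],[0.47,-0.02,0.14,0,0,0],[0.48,-0.02,0.12,0,0,0],[0,0,0,0,0,0],[0,0,0,0,0,0],[0,0,0,0,0,0]]]'
python3 -m crank '[[[0.16,-0.01,0.04,0,0,0],[0.16,-0.01,0.03,0,0,0],[0.16,-0.01,0.03,0,0,0],[0.16,0,0.03,0,0,0],[0.16,-0.01,0.02,0,0,0],[0.17,-0.01,0.02,0,0,0],[0,0,0,0,0,0],[0,0,0,0,0,0],[0,0,0,0,0,0],[0,0,0,0,0,0],[0,0,0,0,0,0],[0,0,0,0,0,0]]]'
python3 - <<'E'
from workcell import bot
import cv2,numpy as np
o=bot.get_obs(); im=bot.camera("wrist"); t=bot.camera("scene")
c=np.zeros((600,800,3),np.uint8)
c[:384,:512]=im[:,:,::-1]; 
s=t[110:270,80:220,::-1]; s=cv2.resize(s,None,fx=2.0,fy=2.0,interpolation=cv2.INTER_CUBIC); c[:320,516:796]=s
t=bot.camera("top")[110:260,300:410,::-1]; c[300:600,516:736]=cv2.resize(t,None,fx=2,fy=2)
cv2.imwrite("pics/w4.png",c)
E
```

```text
time: 16.85
ee_pos: [0.4827, -0.2737, 0.2811]
tcp_rot: [-180.0, -0.0, 87.3]
wrist_force: [-0.2, -0.6, -3.1]
opening: 0.014
grasp_force: 68.3
time: 17.77
ee_pos: [0.5529, -0.2767, 0.3124]
tcp_rot: [-180.0, -0.0, 87.3]
wrist_force: [0.6, 0.8, -3.6]
opening: 0.0141
grasp_force: 68.6
time: 18.77
ee_pos: [0.5723, -0.2778, 0.3163]
tcp_rot: [180.0, 0.0, 87.3]
wrist_force: [0.4, 0.3, -4.1]
opening: 0.0141
grasp_force: 68.6
```

View pics/w4.png

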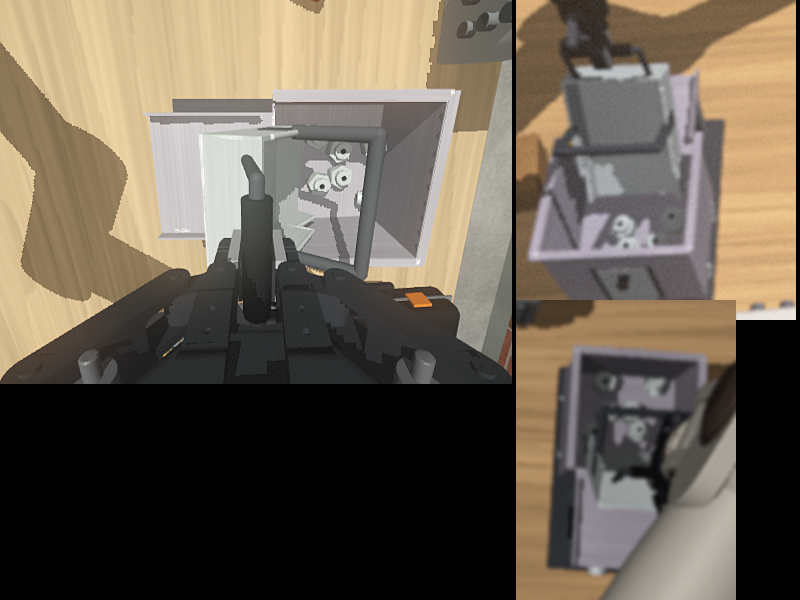

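The hubs are out in the pan and the tote interior looks bare. I'll tip a little further and dwell to be sure, then lower back along the same arc.

```bash
python3 -m crank '[[[0.16,-0.01,0.02,0,0,0],[0.16,-0.01,0.01,0,0,0],[0.17,0,0.01,0,0,0],[0,0,0,0,0,0],[0,0,0,0,0,0],[0,0,0,0,0,0],[0,0,0,0,0,0],[0,0,0,0,0,0],[0,0,0,0,0,0],[0,0,0,0,0,0],[-0.16,0.01,-0.01,0,0,0],[-0.16,0.01,-0.01,0,0,0],[-0.17,0,-0.02,0,0,0],[-0.33,0.02,-0.04,0,0,0],[-0.32,0.01,-0.06,0,0,0],[-0.32,0.02,-0.07,0,0,0]]]'
python3 -m crank '[[[-0.48,0.02,-0.12,0,0,0],[-0.47,0.02,-0.14,0,0,0],[-0.46,0.02,-0.17,0,0,0],[-0.45,0.02,-0.19,0,0,0],[-0.44,0.02,-0.21,0,0,0],[-0.43,0.02,-0.24,0,0,0],[-0.41,0.01,-0.26,0,0,0],[-0.41,0.02,-0.28,0,0,0],[-0.38,0.02,-0.3,0,0,0],[-0.37,0.01,-0.32,0,0,0],[-0.36,0.02,-0.34,0,0,0],[-0.33,0.01,-0.36,0,0,0],[-0.32,0.01,-0.38,0,0,0],[-0.29,0.02,-0.39,0,0,0],[-0.28,0.01,-0.4,0,0,0]]]'
python3 -m crank '[[[-0.17,0.01,-0.28,0,0,0],[-0.16,0,-0.28,0,0,0],[-0.15,0.01,-0.3,0,0,0],[-0.07,0,-0.15,0,0,0],[-0.07,0,-0.14,0,0,0],[-0.05,0.01,-0.1,0,0,0],[-0.04,0,-0.09,0,0,0],[-0.02,0,-0.06,0,0,0],[-0.02,0,-0.05,0,0,0],[0,0,0,0,0,0],[0,0,0,0,0,0],[0,0,0,0,0,0]]]'
```

```text
time: 20.25
ee_pos: [0.5525, -0.2768, 0.313]
tcp_rot: [180.0, 0.0, 87.3]
wrist_force: [-0.1, -0.0, -3.6]
opening: 0.0138
grasp_force: 68.7
time: 21.5
ee_pos: [0.4349, -0.2717, 0.2311]
tcp_rot: [179.9, 0.0, 87.3]
wrist_force: [1.3, -0.1, -2.0]
opening: 0.0136
grasp_force: 68.8
time: 22.5
ee_pos: [0.4208, -0.2712, 0.2026]
tcp_rot: [179.9, 0.0, 87.3]
wrist_force: [-1.7, 2.1, 4.6]
opening: 0.0134
grasp_force: 69.5
```

```bash
python3 -m crank '[[[0,0,0,0,0,0],[0,0,0,0,0,0],[0,0,0,0,0,0],[0,0,0,0,0,0],[0,0,0,0,0,0]]]' 0.45
python3 -m crank '[[[0,0,0.3,0,0,0],[0,0,0.6,0,0,0],[0,0,0.9,0,0,0],[0,0,1,0,0,0],[0,0,1,0,0,0],[0,0,1,0,0,0],[0,0,1,0,0,0],[-0.5,0,0.9,0,0,0],[-0.6,0,0.6,0,0,0],[-0.5,0,0.3,0,0,0],[-0.2,0,0,0,0,0],[0,0,0,0,0,0],[0,0,0,0,0,0]]]'
python3 - <<'E'
from workcell import bot
import cv2,numpy as np
im=bot.camera("wrist"); t=bot.camera("scene"); tp=bot.camera("top")
cv2.imwrite("pics/top5.png",tp[:,:,::-1]);cv2.imwrite("pics/scene5.png",t[:,:,::-1])
c=np.zeros((600,800,3),np.uint8)
c[:384,:512]=im[:,:,::-1]
c[:320,516:796]=cv2.resize(t[110:270,80:220,::-1],None,fx=2,fy=2,interpolation=cv2.INTER_CUBIC)
c[300:600,516:736]=cv2.resize(tp[110:260,300:410,::-1],None,fx=2,fy=2,interpolation=cv2.INTER_CUBIC)
c[390:600,0:280]=cv2.resize(t[100:310,:,::-1],(280,210))[:210]
c[390:600,284:512]=cv2.resize(tp[60:260,:300,::-1],(228,210))
cv2.imwrite("pics/w5.png",c)
E
```

```text
time: 22.92
ee_pos: [0.4205, -0.2712, 0.2017]
tcp_rot: [-180.0, -0.0, 87.3]
wrist_force: [0.5, 0.6, -0.4]
opening: 0.0382
grasp_force: 0.0
time: 24.0
ee_pos: [0.3842, -0.2712, 0.3531]
tcp_rot: [-180.0, -0.0, 87.3]
wrist_force: [0.0, 0.1, 0.1]
opening: 0.0385
grasp_force: 0.0
```

View pics/w5.png

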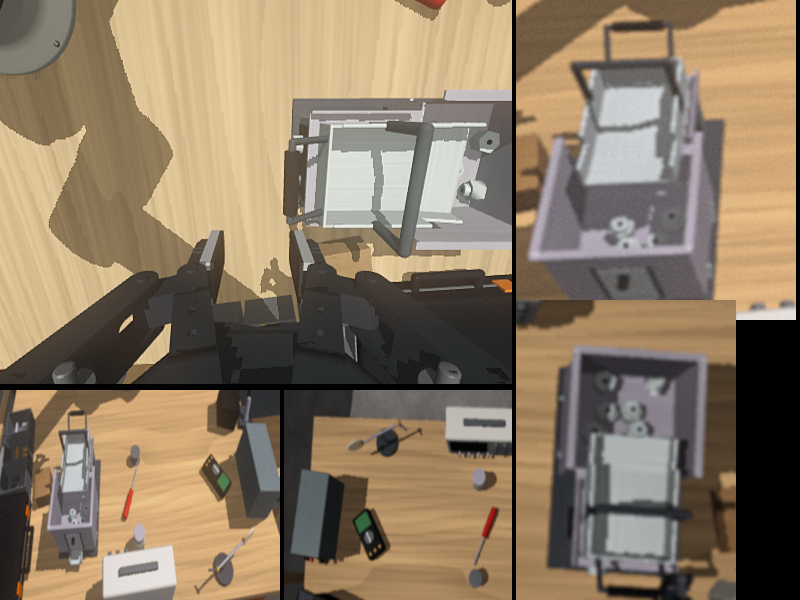

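The tote lies level and bare on the rest. The top view shows about five hubs in the pan near (605–655, 380–425), with the sixth probably hidden under the nose. None lie on the bench, and the bystanders look unmoved.

```bash
python3 -c "
from workcell import bot
print(bot.job_done())"
```

```text
the job is handed in; nothing more can be done
None
```

I handed the job in at about 24 s of robot time: the tote is empty and level on the rest, the gripper is clear, and the bystanders look unmoved; I could count only five hubs in the pan and assume the sixth is under the tote's nose, as none showed in the tote or on the bench.

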